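Open the lino-cutter case

TASK

Take the clear cover off the case of lino cutters and lay it gently, right way up and flat, near the middle of the cork sheet, then let go. Its snap tab holds it under a hidden catch: grip the tab's fin and feel for the release, pressing the tab inward while drawing lightly upward, and never force it, either by tugging while it is still caught or by pushing on once it meets its stop, because the brittle plastic breaks at about 20 N. Leave the other things on the table where they are.

Things in the scene. Friction and masses are not known exactly. Their poses are not given: they have to be found in the camera images.
- case: White open-topped case of lino cutters, screwed to the table. Origin: centre of its underside, on the table; z up. Outside it spans x -83 to +80 mm and y -58 to +58 mm; walls 44 mm high. The cover's tab is at its -x end, where a catch hides inside the wall: a nose that overlaps the tab's barb by 4.5 to 11 mm, different every time, and gives upward 1 mm per 4 N.
- cover: Clear plastic cover, an upside-down tray 147 mm (x) by 103 mm (y) by 34 mm tall, 120 g with its tab. Origin: centre of its lower rim; z up, axes parallel to the case's when fitted. Fitted, it stands inside the walls with 1.5 mm of play all round, rim on the case floor 6 mm above the table, flat top 4 mm below the case's rim, so that only the tab's fin can be held.
- cover_mid (a point): The middle of the cover, half-way up (17 mm above its lower rim); same axes as the cover. It is 23 mm above the table when the cover is fitted.
- fin (a point): Centre of the solid grip fin standing on the snap tab: 24 mm along x, 12 mm thick along y, 28 mm tall, its foot level with the cover's flat top. At rest it is 57 mm towards -x from the cover's middle and 31 mm above cover_mid; fitted, 54 mm above the table. Same axes as the cover. Grip it firmly across y; the tab is pressed inward along +x, to the cover's middle.
- barb (a point): Tip of the barb at the foot of the leg under the tab, pointing to -x; it moves with the tab. Fitted, it lies 1 mm under the catch. It is free once the tab is pressed in by more than the overlap (the cover can shift 3 mm in its play besides); hold it so till the cover has risen 16 mm. 2 mm past release the leg meets a hard back stop. The leg ends above the cover's rim.
- tab (a joint): How far the snap tab is pressed inward along the cover's +x, in m: 0 at rest, at most 0.015. Its spring needs 1.1 N to start and 0.22 N more per mm.
- sheet: Cork sheet lying fixed on the table, 190 mm (x) by 150 mm (y), 4 mm thick. Origin: centre of its underside, on the table; z up.
- ink_a: Bystander: ink dropper bottle, 34 mm diameter, 85 mm tall. Origin: centre of its underside.
- ink_b: Bystander: ink dropper bottle, 34 mm diameter, 85 mm tall. Origin: centre of its underside.
- ink_c: Bystander: ink dropper bottle, 34 mm diameter, 85 mm tall. Origin: centre of its underside.
- mug: Bystander: white mug, 84 mm wide, 92 mm tall. Origin: centre of its underside.
- cutter_a: Bystander: lino cutter with wooden handle lying on the table, 127 mm long along its x, 17 mm high. Origin: centre of its underside.
- cutter_b: Bystander: lino cutter like the other, 127 mm long. Origin: centre of its underside.
- brayer: Bystander: ink roller lying on its side, about 150 mm long along its x, 110 mm wide, 32 mm high. Origin: centre of its underside.
Mind the look-alikes: they are no part of the job. What is shaped like the cover but orange or pink is not meant.

How it is judged:
By the outcome, as a careful person would: the job done as asked, in the order asked, and still so for the second after the job is handed in, with the robot touching nothing.
It also fails if it takes over 72 s, if anything falls off the work surface, if the arm or the gripper's body presses on something with over 40 N, if the wrist force passes 120 N, or if a joint passes its speed limit or range.

ROBOT

A 6-joint arm with a two-finger parallel gripper is mounted at the origin on the work surface. World frame = base frame: x ahead of the robot, y to its left, z up, the work surface at z = 0. Lengths are in m, angles in rad, forces in N, time in s.
With the tool pointing down it reaches from about 0.3 to 0.875 m from the base axis. Payload 4.2 kg.
Tool frame: the origin (TCP) lies between the finger pads; the fingertips stand 22 mm ahead of it and the grasp point (between the pads) lies 3 mm ahead of it; z points along the fingers, y is the line along which they close (so a half turn about z gives the same grasp; the last joint's range is limited). The gripper opens to 85 mm and grips with 20 to 120 N. Pads are 22 mm wide; open, the fingers measure 114 mm over their backs; the gripper's body (76 mm by 85 mm) begins 54 mm behind the grasp point. The pads swing forward as they close: fully open they stand 13 mm farther back than shut.
Start: joints at [1.26, 0.32, 1.565, -0, 1.257, -0.02], TCP at [0.165, 0.551, 0.253] pointing down, gripper open.
Joint ranges: [-3.11, 3.11], [-0.84, 2.01], [0.21, 2.61], [-1.34, 4.49], [0.05, 2.63], [-2.56, 2.56]. Speed limits (rad/s): [2.57, 2.57, 3.14, 3.14, 3.14, 3.14].

INTERFACE

Orientations are given as a unit quaternion [w, x, y, z].
In Python, from workcell import state, get_image, calibration, hand_in gives the robot as it stands.
- The arm moves only by the tool step_arm, never from a script. Its argument "increments" is a list of rows, each a list of 4 numbers: the shift along the world's x, y, z in units of 25 mm (1.0 is 25 mm), then the turn about the world's z in rad. In form: [[dx, dy, dz, yaw], ...]. A call has 1 to 12 rows; each row shifts and turns the commanded pose from where the row before left it; what a row does not reach is not made up. A row lasts 1/10 s, in which the tool goes at most 50 mm and 8.59 degrees, less where a joint would pass 70% of its speed; a pose out of reach is approached as far as the arm can. A call is refused whole if a number of a shift passes 1 or a number of a turn 0.15, either way. A call with a gripper value outside its range is refused whole. "gripper" is the finger opening in mm, from 0 to 85.4, set as the call begins (left out, the last holds). The fingers move at their own pace and stop on an object; "force" is the grip in N (left out, the last holds). Time passes only in rows, so rows that do not move let the fingers close. It gives the time, the measured TCP pose, the force, the opening and the grip force at its end, in the units of the state.
- state(): the state, without advancing time (a new reading comes with each control period).
- get_image(name): name is "scene" or "side" or "wrist"; returns the picture (400x640x3 uint8, blue, green, red); there is no depth.
- calibration(name): a dict with "K" (3x3 intrinsics, pixels), "origin" and "attitude" of the camera in the world; the wrist camera has in their place "hand_eye" (4x4, takes a point from camera to tool coordinates, whose origin is the TCP and whose axes are the flange's). Camera axes: x right, y up, looking along -z (the intrinsics and any distortion apply to the point x, -y, -z); pixel columns grow to the right and rows downward; lengths in m; the calibration is good to about 2 mm. The wrist camera is an equidistant fisheye: a pixel r from the principal point sees the ray r / f radians off the axis. A picture is of the moment at which its call begins: read the wrist's pose just before it. calibration takes no time and is no camera call.
- hand_in(): hands the job in; it is judged then, once.
The state is a dict: "clock": time; "qpos": joint angles; "qd": joint speeds; "effort": joint torques, N m; "tcp_pos": TCP position; "eef_rot": TCP orientation; "force": force on the tool from outside, world axes, zero at the start; "ft_torque": the same for the moment, N m; "gripper_width": finger opening in m; "finger_force": force on a finger pad.
Only numpy, scipy, OpenCV 4.12 (cv2) and the standard library are available. Lean on these libraries where they do the work, as an engineer would, in place of code of your own. Each camera call takes 0.05 s, during which the arm holds its last target. There are 200 camera calls.

## Working session

There is one attempt and no reset: what is moved stays moved. The work goes in short steps, Python scripts to look and compute and a tool call to move; the robot and the scene stay as the last step left them, time stands still between calls to the robot, and variables do not carry over. Pictures are saved under pics/ and viewed, at most 10 in all, crops included, and the job is handed in when it is done.

Besides the shell and the picture viewer there is one more tool, called after "Call:" as name(argument=value, ...) on one line, values as JSON. step_arm: Moves the arm, as the interface text tells. Its arguments: {"type":"object","properties":{"increments":{"type":"array","items":{"type":"array","items":{"type":"number"}}},"gripper":{"type":"number"},"force":{"type":"number"}},"required":["increments"]}

```bash
mkdir -p pics; ls; python3 - <<'E'
from workcell import *
import cv2
for n in("scene","side"):
    cv2.imwrite(f"pics/{n}0.png",get_image(n)); c=calibration(n); print(n,c)
s=state(); print(s)
cv2.imwrite("pics/wrist0.png",get_image("wrist")); print(calibration("wrist"))
E
```

```text
pics
scene {'K': array([[509.28348762,   0.        , 317.95153395],
       [  0.        , 509.28348762, 200.15022819],
       [  0.        ,   0.        ,   1.        ]]), 'origin': array([ 1.29556615, -0.26446191,  0.93070558]), 'attitude': array([0.77606109, 0.33378713, 0.20734222, 0.49327937])}
side {'K': array([[439.23019471,   0.        , 319.08432445],
       [  0.        , 439.23019471, 203.42582852],
       [  0.        ,   0.        ,   1.        ]]), 'origin': array([0.43524411, 0.87122887, 0.81226945]), 'attitude': array([-0.05858392, -0.01375311,  0.39571049,  0.91640165])}
{'clock': 0.1, 'qpos': array([ 1.26002151e+00,  3.20227068e-01,  1.56557182e+00,  9.50501623e-06,
        1.25738351e+00, -1.99939588e-02]), 'qd': array([-4.38255376e-04, -1.40369642e-03, -1.70412973e-03,  3.97675676e-05,
       -1.94202239e-03, -1.33608447e-03]), 'effort': array([ 4.98102563e-04, -4.16412592e+01, -2.34702444e+01,  1.19158153e-04,
        4.82797754e-03,  2.85682688e-06]), 'tcp_pos': array([0.16472573, 0.5504889 , 0.25256108]), 'eef_rot': array([-1.35319122e-04,  1.44880160e-01,  9.89448891e-01, -7.83281990e-04]), 'force': array([-0.3809133 ,  0.34005576, -0.33431615]), 'ft_torque': array([-0.04482901, -0.04751591, -0.04325679]), 'finger_force': 0.0, 'gripper_width': 0.08530600980169946}
{'K': array([[309.70691629,   0.        , 321.31336203],
       [  0.        , 309.70691629, 201.526864  ],
       [  0.        ,   0.        ,   1.        ]]), 'hand_eye': array([[-6.91405620e-04,  9.47266484e-01,  3.20446143e-01,
         8.21770422e-02],
       [ 9.99999468e-01,  9.00395318e-04, -5.04013105e-04,
        -1.62676074e-04],
       [-7.65962928e-04,  3.20445624e-01, -9.47266602e-01,
        -1.20846924e-01],
       [ 0.00000000e+00,  0.00000000e+00,  0.00000000e+00,
         1.00000000e+00]])}
```

View pics/scene0.png

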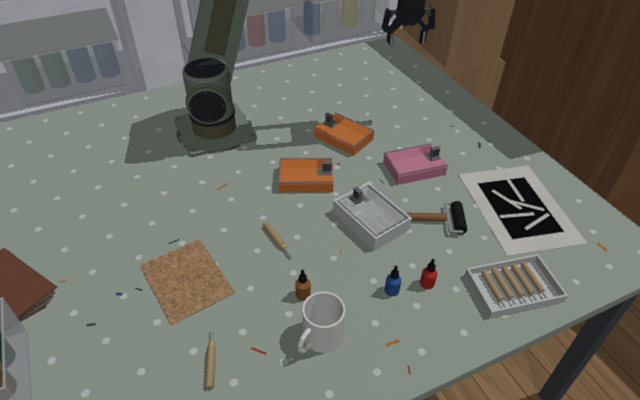

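View pics/side0.png

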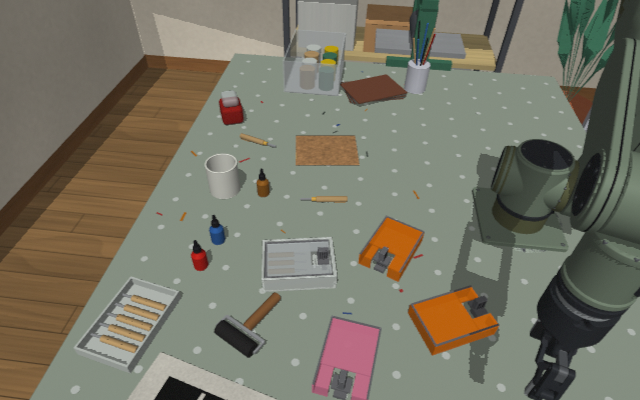

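The scene picture shows four fin-topped boxes: orange at (344,133) and (306,174), pink at (415,162), and white with a clear cover at (371,213), which is at (298,263) in the side view. There is also an open tray of handles at (515,285) with no cover. The white one with a clear cover and grey fin fits the description. I'll confirm it in a crop. The cork sheet is at scene (187,280) and side (327,150).

```bash
python3 - <<'E'
import cv2,numpy as np
a=cv2.imread("pics/scene0.png")[175:255,325:420]; b=cv2.imread("pics/side0.png")[225:300,255:345]
a=cv2.resize(a,None,fx=4.2,fy=4.2,interpolation=cv2.INTER_CUBIC); b=cv2.resize(b,None,fx=4.2,fy=4.2,interpolation=cv2.INTER_CUBIC)
h=max(a.shape[0],b.shape[0]); o=np.zeros((h,a.shape[1]+b.shape[1],3),np.uint8); o[:a.shape[0],:a.shape[1]]=a;o[:b.shape[0],a.shape[1]:]=b
print(a.shape,b.shape);cv2.imwrite("pics/crop1.png",o)
E
```

```text
(336, 399, 3) (315, 378, 3)
```

View pics/crop1.png

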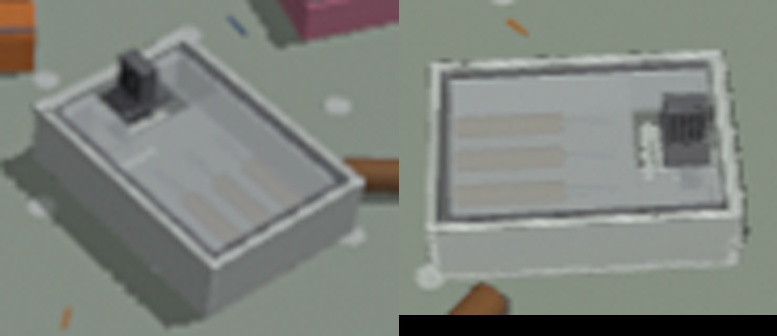

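The crop confirms the target: a white case with a clear cover, cutters visible inside, and a grey fin near the scene-left-top (side-right) end. Next I'll triangulate the rim, fin and sheet.

```bash
cat > h.py <<'E'
import numpy as np,cv2
from scipy.spatial.transform import Rotation as R
from workcell import *
def rq(q): return R.from_quat(np.roll(q,-1)).as_matrix()
def ray(n,uv,pose=None):
    c=calibration(n);K=c["K"];x=(uv[0]-K[0,2])/K[0,0];y=(uv[1]-K[1,2])/K[1,1]
    if n!="wrist": return c["origin"],(lambda v:v/np.linalg.norm(v))(rq(c["attitude"])@[x,-y,-1])
    t=np.hypot(x,y);d=np.array([np.sin(t)*x/t,-np.sin(t)*y/t,-np.cos(t)])
    p,q=pose;H=c["hand_eye"];M=rq(q);return M@H[:3,3]+p,M@H[:3,:3]@d
def tri(rays):
    A=sum(np.eye(3)-np.outer(d,d) for o,d in rays);b=sum((np.eye(3)-np.outer(d,d))@o for o,d in rays)
    p=np.linalg.solve(A,b);return p,max(np.linalg.norm(np.cross(p-o,d)) for o,d in rays)
def onz(r,z): return r[0]+r[1]*(z-r[0][2])/r[1][2]
def proj(n,P,pose=None):
    c=calibration(n);K=c["K"]
    if n!="wrist": v=rq(c["attitude"]).T@(P-c["origin"]); return K[0,2]-K[0,0]*v[0]/v[2],K[1,2]+K[1,1]*v[1]/v[2]
    p,q=pose;H=c["hand_eye"];v=H[:3,:3].T@(rq(q).T@(P-p)-H[:3,3]);t=np.arccos(-v[2]/np.linalg.norm(v));s=np.hypot(v[0],v[1])
    return K[0,2]+K[0,0]*t*v[0]/s,K[1,2]-K[1,1]*t*v[1]/s
E
python3 - <<'E'
from h import *
np.set_printoptions(precision=4,suppress=True)
f=lambda u,ox,oy:((u[0]+.5)/4.2-.5+ox,(u[1]+.5)/4.2-.5+oy)
S=[f(u,325,175) for u in [(38,107),(183,38),(362,182),(213,262),(138,62)]]
D=[f((u[0]-399,u[1]),255,225) for u in [(720,54),(737,213),(433,222),(433,62),(687,100)]]
P=[]
for s,d in zip(S,D):
    p,e=tri([ray("scene",s),ray("side",d)]);P.append(p);print("case",p,e)
P=np.array(P);c=P[:4].mean(0);print(c,[np.linalg.norm(P[i]-P[(i+1)%4]) for i in range(4)])
ax=(P[0]+P[1])/2-(P[2]+P[3])/2;print("yaw +x",np.arctan2(-ax[1],-ax[0]))
Q=np.array([tri([ray("scene",s),ray("side",d)])[0] for s,d in zip([(141,273),(198,240),(234,291),(178,320)],[(357,136),(359,165),(295,165),(298,136)])])
print(Q,Q.mean(0),[np.linalg.norm(Q[i]-Q[(i+1)%4]) for i in range(4)])
print("yaw",np.arctan2(*((Q[2]+Q[3]-Q[0]-Q[1])[[1,0]])))
# bystander positions
for n,s in dict(ink_br=(303,297),ink_bl=(392,294),ink_r=(428,287),mug=(320,345),pinkfin=(433,152),orfin=(326,167),brhead=(457,218),brhandle=(415,217),cutter=(277,240)).items(): print(n,onz(ray("scene",s),.01))
E
```

```text
case [0.4745 0.1738 0.0432] 0.0012537915593273912
case [0.4556 0.2834 0.0429] 0.002176290153992056
case [0.6103 0.3133 0.0461] 0.003468323391616466
case [0.6312 0.2045 0.0469] 0.0008263762259938703
case [0.4878 0.2326 0.0687] 0.001856949288347092
[0.5429 0.2438 0.0448] [np.float64(0.11123642218479675), np.float64(0.15755023111600192), np.float64(0.11075984435628276), np.float64(0.1596593427155093)]
yaw +x 0.19230454964751292
[[ 0.4435 -0.3192 -0.0113]
 [ 0.4221 -0.1678 -0.0006]
 [ 0.6087 -0.1367  0.0035]
 [ 0.6258 -0.2706  0.0079]] [ 0.525  -0.2236 -0.0001] [np.float64(0.1532705452337657), np.float64(0.1892571614837969), np.float64(0.13508083215695768), np.float64(0.18965272358980426)]
yaw 0.21264293779314514
ink_br [ 0.6908 -0.007   0.01  ]
ink_bl [0.7661 0.1733 0.01  ]
ink_r [0.7838 0.2558 0.01  ]
mug [ 0.8119 -0.0237  0.01  ]
pinkfin [0.3857 0.5437 0.01  ]
orfin [0.316  0.2312 0.01  ]
brhead [0.6352 0.4445 0.01  ]
brhandle [0.5874 0.3499 0.01  ]
cutter [0.5126 0.0039 0.01  ]
```

Call:
step_arm(increments=[[1,-1,-0.1,0.04],[1,-1,-0.1,0.04],[1,-1,-0.1,0.04],[1,-1,-0.1,0.04],[1,-1,-0.1,0.04],[1,-1,-0.1,0.04],[1,-1,-0.3,0.04],[1,-1,-0.3,0.04],[1,-1,-0.3,0.04],[1,-1,-0.3,0.04],[1,-1,-0.3,0.04],[1,-1,-0.3,0.043]], gripper=50)

```text
clock: 1.35
tcp_pos: [0.4656, 0.2496, 0.1929]
eef_rot: [-0.0, -0.097, 0.995, 0.0]
force: [0.0, -0.2, 0.4]
gripper_width: 0.05
finger_force: 0.0
```

Call:
step_arm(increments=[[0.45,-0.35,-0.3,0],[0.45,-0.35,-0.3,0],[0,0,0,0],[0,0,0,0]], force=40)

```text
clock: 1.75
tcp_pos: [0.4868, 0.2339, 0.1781]
eef_rot: [-0.001, -0.096, 0.995, 0.0]
force: [0.5, 1.0, 0.1]
gripper_width: 0.0498
finger_force: 0.0
```

```bash
python3 - <<'E'
from h import *
np.set_printoptions(precision=4,suppress=True)
s=state();im=get_image("wrist");cv2.imwrite("pics/w1.png",im)
np.save("w1.npy",np.r_[s["tcp_pos"],s["eef_rot"]])
M=rq(s["eef_rot"]);print(s["clock"],s["tcp_pos"],s["force"],"yaw y",np.arctan2(M[1,1],M[0,1]),M[:,2],s["gripper_width"])
print(proj("wrist",np.array([.4865,.2326,.068]),(s["tcp_pos"],s["eef_rot"])))
E
```

```text
1.75 [0.4868 0.2339 0.1781] [0.5349 0.9555 0.12  ] yaw y 1.7629792438813277 [-0.0011  0.0002 -1.    ] 0.04978570697226283
(np.float64(319.9214335691435), np.float64(205.88933956019162))
```

View pics/w1.png

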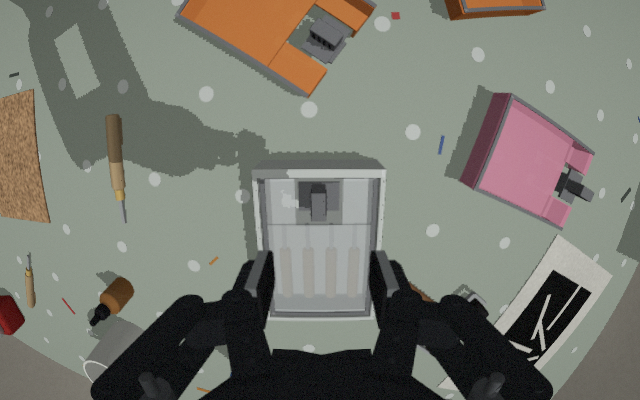

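The fin is at about (318,203), close to the predicted (320,206), and the case is square with the gripper. I'll enlarge it for a finer fix.

```bash
python3 - <<'E'
import cv2
a=cv2.imread("pics/w1.png")[160:240,245:395]; cv2.imwrite("pics/crop2.png",cv2.resize(a,None,fx=5,fy=5,interpolation=cv2.INTER_CUBIC))
E
```

```text
(no output)
```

View pics/crop2.png

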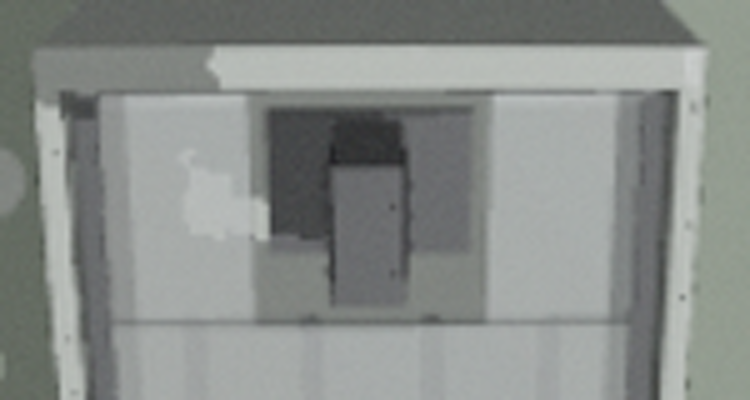

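The fin's top face is centred at crop (368,235), which is pixel (318.6,207). The rim's outer corners are at crop (35,46) and (705,46).

```bash
python3 - <<'E'
from h import *
np.set_printoptions(precision=4,suppress=True)
w=np.load("w1.npy");ps=(w[:3],w[3:])
g=lambda u,v:((u+.5)/5-.5+245,(v+.5)/5-.5+160)
W=lambda u,v:ray("wrist",g(u,v),ps)
f=lambda u,ox,oy:((u[0]+.5)/4.2-.5+ox,(u[1]+.5)/4.2-.5+oy)
print("fintop",onz(W(368.5,235),.068), tri([W(368.5,235),ray("scene",f((138,62),325,175))]),tri([W(368.5,235),ray("scene",f((138,62),325,175)),ray("side",f((288,100),255,225))]))
A,B,C,D=[onz(W(*p),.068) for p in[(330,165),(406,165),(408,305),(330,305)]]
print(np.linalg.norm(A-B),np.linalg.norm(B-C),"yaw",np.arctan2(*((C+D-A-B)[[1,0]])))
a,b=onz(W(35,46),.044),onz(W(705,46),.044);print(a,b,np.linalg.norm(a-b));d=b-a;print("yaw",np.arctan2(-d[0],d[1]))
s4=[(141,273),(198,240),(234,291),(178,320)]
q=np.array([onz(ray("scene",u),.004) for u in s4]);q2=np.array([onz(ray("side",u),.004) for u in [(357,136),(359,165),(295,165),(298,136)]])
for Q in(q,q2): print("sheet",Q.mean(0),[np.linalg.norm(Q[i]-Q[(i+1)%4]) for i in range(4)],np.arctan2(*((Q[2]+Q[3]-Q[0]-Q[1])[[1,0]])))
E
```

```text
fintop [0.4873 0.2315 0.068 ] (array([0.4882, 0.2327, 0.0672]), np.float64(0.0012921315265382286)) (array([0.4876, 0.2321, 0.0684]), np.float64(0.00218994909667364))
0.011859047939010306 0.023563487749422643 yaw 0.19500108093860313
[0.473  0.1703 0.044 ] [0.4513 0.2829 0.044 ] 0.11460714009884458
yaw 0.19050900746678578
sheet [ 0.5334 -0.2217  0.004 ] [np.float64(0.15166496815134234), np.float64(0.1835576152918701), np.float64(0.13237779407256856), np.float64(0.16508201969696862)] 0.22107896234057664
sheet [ 0.5227 -0.2227  0.004 ] [np.float64(0.14961525305752496), np.float64(0.18942690653067254), np.float64(0.14888712005178056), np.float64(0.1892626864587185)] 0.1472333064544414
```

Call:
step_arm(increments=[[0.03,-0.08,-0.8,0],[0,0,-0.8,0],[0,0,-0.8,0],[0,0,-0.8,0],[0,0,-0.6,0],[0,0,-0.4,0],[0,0,-0.2,0],[0,0,0,0],[0,0,0,0]], gripper=35)

```text
clock: 2.7
tcp_pos: [0.4885, 0.2318, 0.069]
eef_rot: [0.001, -0.096, 0.995, 0.0]
force: [-0.4, -1.1, -0.1]
gripper_width: 0.0351
finger_force: 0.0
```

Call:
step_arm(increments=[[-0.03,0,-0.12,0],[0,0,0,0],[0,0,0,0]], gripper=20)

```text
clock: 3.0
tcp_pos: [0.4875, 0.2314, 0.0656]
eef_rot: [0.0, -0.096, 0.995, 0.0]
force: [-0.2, 1.0, -1.4]
gripper_width: 0.0202
finger_force: 0.0
```

Call:
step_arm(increments=[[0,0,0,0],[0,0,0,0],[0,0,0,0],[0,0,0,0],[0,0,0,0],[0,0,0,0]], gripper=0, force=30)

```text
clock: 3.6
tcp_pos: [0.4875, 0.2314, 0.0656]
eef_rot: [0.0, -0.096, 0.995, 0.0]
force: [-1.5, 0.2, 3.7]
gripper_width: 0.0114
finger_force: 35.6
```

Call:
step_arm(increments=[[0,0,0,0],[0,0,0,0]], force=60)

```text
clock: 3.8
tcp_pos: [0.4875, 0.2314, 0.0656]
eef_rot: [0.0, -0.096, 0.995, 0.0]
force: [-1.1, -0.2, 4.6]
gripper_width: 0.0109
finger_force: 63.5
```

```bash
cat > f.py <<'E'
from h import *
F=[];P=[]
for i in range(5):
    get_image("side");s=state();F.append(s["force"]);P.append(s["tcp_pos"])
c,n=np.cos(.192),np.sin(.192);F=np.mean(F,0);P=np.mean(P,0)
d=P-[.4875,.2314,.0656]
print("t %.2f Fx %.2f Fy %.2f Fz %.2f | dx %.2f dy %.2f dz %.2f mm | fing %.1f w %.4f"%(s["clock"],F[0]*c+F[1]*n,F[1]*c-F[0]*n,F[2],1e3*(d[0]*c+d[1]*n),1e3*(d[1]*c-d[0]*n),1e3*d[2],s["finger_force"],s["gripper_width"]))
E
python3 f.py
```

```text
t 4.05 Fx -1.00 Fy 0.15 Fz 5.17 | dx 0.02 dy 0.04 dz 0.04 mm | fing 63.5 w 0.0106
```

Call:
step_arm(increments=[[0.08,0.015,0.03,0],[0.08,0.015,0,0],[0,0,0,0]])

```text
clock: 4.35
tcp_pos: [0.4912, 0.232, 0.0658]
eef_rot: [-0.0, -0.096, 0.995, -0.0]
force: [-1.0, 0.4, 1.5]
gripper_width: 0.011
finger_force: 63.1
```

```bash
python3 f.py
```

```text
t 4.60 Fx -1.32 Fy 0.34 Fz 0.98 | dx 3.56 dy -0.13 dz 0.17 mm | fing 63.0 w 0.0110
```

Call:
step_arm(increments=[[0,0,0.04,0],[0,0,0.04,0],[0,0,0,0]])

```text
clock: 4.9
tcp_pos: [0.4907, 0.2318, 0.0674]
eef_rot: [-0.001, -0.096, 0.995, -0.0]
force: [-1.4, -0.0, -4.5]
gripper_width: 0.011
finger_force: 62.1
```

```bash
python3 f.py
```

```text
t 5.15 Fx -1.88 Fy -0.35 Fz -5.34 | dx 3.26 dy -0.19 dz 1.94 mm | fing 62.0 w 0.0106
```

Call:
step_arm(increments=[[0.04,0.008,-0.025,0],[0.04,0.008,0,0],[0,0,0,0]])

```text
clock: 5.45
tcp_pos: [0.4932, 0.2324, 0.0674]
eef_rot: [-0.0, -0.096, 0.995, -0.0]
force: [-3.5, -0.9, -4.0]
gripper_width: 0.0108
finger_force: 62.3
```

```bash
python3 f.py
```

```text
t 5.70 Fx -3.26 Fy -0.90 Fz -4.17 | dx 5.73 dy -0.11 dz 1.78 mm | fing 62.2 w 0.0104
```

Call:
step_arm(increments=[[0.04,0.008,-0.01,0],[0,0,0,0],[0,0,0,0]])

```text
clock: 6.0
tcp_pos: [0.4948, 0.2329, 0.0676]
eef_rot: [0.001, -0.096, 0.995, 0.0]
force: [-2.1, -1.3, -2.5]
gripper_width: 0.0109
finger_force: 62.5
```

```bash
python3 f.py
```

```text
t 6.25 Fx -2.25 Fy -0.63 Fz -1.87 | dx 7.35 dy 0.06 dz 1.87 mm | fing 62.5 w 0.0109
```

Call:
step_arm(increments=[[0.04,0.008,0,0],[0,0,0,0],[0,0,0,0]])

```text
clock: 6.55
tcp_pos: [0.4955, 0.233, 0.0673]
eef_rot: [0.0, -0.096, 0.995, 0.0]
force: [-2.6, -1.1, -0.6]
gripper_width: 0.0109
finger_force: 62.7
```

```bash
python3 f.py
```

```text
t 6.80 Fx -2.25 Fy -0.39 Fz -0.93 | dx 8.13 dy 0.03 dz 1.69 mm | fing 62.7 w 0.0105
```

Call:
step_arm(increments=[[0,0,0.04,0],[0,0,0,0],[0,0,0,0]])

```text
clock: 7.1
tcp_pos: [0.4952, 0.2329, 0.0681]
eef_rot: [-0.0, -0.096, 0.995, -0.0]
force: [-2.2, -0.8, -1.6]
gripper_width: 0.0103
finger_force: 62.5
```

```bash
python3 f.py
```

```text
t 7.35 Fx -2.78 Fy 0.03 Fz -1.88 | dx 7.89 dy 0.01 dz 2.51 mm | fing 62.5 w 0.0110
```

Call:
step_arm(increments=[[0,0,0.04,0],[0,0,0,0],[0,0,0,0]])

```text
clock: 7.65
tcp_pos: [0.4954, 0.2329, 0.0692]
eef_rot: [0.0, -0.096, 0.995, 0.0]
force: [-2.6, -0.8, -2.2]
gripper_width: 0.0111
finger_force: 62.5
```

```bash
python3 f.py
```

```text
t 7.90 Fx -2.09 Fy -0.21 Fz -2.06 | dx 8.02 dy 0.00 dz 3.63 mm | fing 62.5 w 0.0106
```

Call:
step_arm(increments=[[0,0,0.04,0],[0,0,0.04,0],[0,0,0,0]])

```text
clock: 8.2
tcp_pos: [0.4954, 0.233, 0.0714]
eef_rot: [0.0, -0.096, 0.995, 0.0]
force: [-3.4, -0.3, -2.2]
gripper_width: 0.0108
finger_force: 62.5
```

```bash
python3 f.py
```

```text
t 8.45 Fx -2.96 Fy -0.13 Fz -2.07 | dx 8.09 dy 0.00 dz 5.69 mm | fing 62.5 w 0.0105
```

Call:
step_arm(increments=[[0,0,0.08,0],[0,0,0.08,0],[0,0,0.08,0]])

```text
clock: 8.75
tcp_pos: [0.4954, 0.2329, 0.0774]
eef_rot: [-0.0, -0.096, 0.995, 0.0]
force: [-2.0, -0.1, -2.7]
gripper_width: 0.0107
finger_force: 62.5
```

Call:
step_arm(increments=[[0,0,0.1,0],[0,0,0.1,0],[0,0,0.1,0]])

```text
clock: 9.05
tcp_pos: [0.4953, 0.2329, 0.085]
eef_rot: [0.0, -0.096, 0.995, 0.0]
force: [-2.1, 0.2, -2.0]
gripper_width: 0.0108
finger_force: 62.5
```

Call:
step_arm(increments=[[0,0,0.15,0],[0,0,0.2,0],[0,0,0.2,0],[0,0,0.2,0],[0,0,0.2,0],[0,0,0.2,0],[0,0,0,0]])

```text
clock: 9.75
tcp_pos: [0.4968, 0.2335, 0.1149]
eef_rot: [0.002, -0.096, 0.995, 0.001]
force: [0.3, 0.8, -0.7]
gripper_width: 0.0107
finger_force: 62.6
```

```bash
python3 f.py; python3 -c "
from h import *
cv2.imwrite('pics/side2.png',cv2.resize(get_image('side')[170:320,210:450],None,fx=3,fy=3))"
```

```text
t 10.00 Fx -0.39 Fy -0.45 Fz -1.48 | dx 8.39 dy 0.03 dz 48.09 mm | fing 62.7 w 0.0109
```

View pics/side2.png

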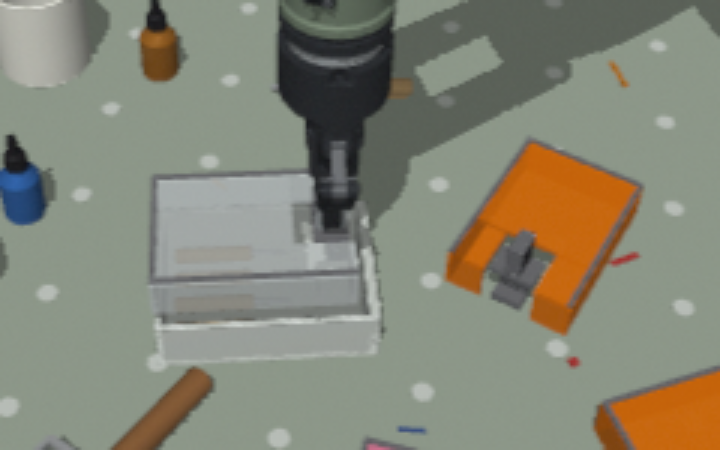

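The side view shows the cover free of the case, level in the gripper at about (260,230) in the crop, and Fx has relaxed, so the tab is back at rest. I'll carry it high to the sheet.

Call:
step_arm(increments=[[0,0,0.2,0],[0,0,0.4,0],[0,0,0.5,0],[0,0,0.5,0],[0,-0.1,0.5,0],[0,-0.2,0.4,0],[0,-0.4,0.2,0],[0,-0.6,0.1,0],[-0.1,-0.7,0,0],[-0.1,-0.7,0,0],[-0.1,-0.7,0,0],[-0.1,-0.7,0,0]])

```text
clock: 11.25
tcp_pos: [0.4844, 0.1282, 0.1828]
eef_rot: [-0.001, -0.096, 0.995, -0.0]
force: [0.7, -0.3, -1.4]
gripper_width: 0.0107
finger_force: 62.7
```

Call:
step_arm(increments=[[-0.1,-0.7,0,0],[-0.1,-0.7,0,0],[-0.1,-0.7,0,0],[-0.1,-0.7,0,0],[-0.1,-0.7,0,0],[-0.1,-0.7,0,0],[-0.1,-0.7,0,0],[-0.1,-0.7,0,0],[0,-0.7,0,0],[0,-0.7,0,0],[0,-0.7,0,0],[0,-0.7,0,0]])

```text
clock: 12.45
tcp_pos: [0.4639, -0.0813, 0.1828]
eef_rot: [-0.001, -0.095, 0.995, 0.0]
force: [-0.5, 0.6, -1.2]
gripper_width: 0.0106
finger_force: 62.7
```

Call:
step_arm(increments=[[0,-0.7,0,0],[0,-0.7,0,0],[0,-0.7,0,0],[0,-0.7,0,0],[0,-0.7,0,0],[0,-0.7,0,0],[0,-0.5,0,0],[0,-0.3,0,0],[0,-0.2,0,0],[0,0,0,0],[0,0,0,0]])

```text
clock: 13.55
tcp_pos: [0.4652, -0.2092, 0.1834]
eef_rot: [-0.0, -0.096, 0.995, 0.0]
force: [0.9, 0.4, -0.1]
gripper_width: 0.0112
finger_force: 62.6
```

```bash
python3 - <<'E'
from h import *
s=state();im=get_image("wrist");np.save("w2.npy",np.r_[s["tcp_pos"],s["eef_rot"]])
print(s["clock"],s["tcp_pos"],s["eef_rot"],s["force"])
a=cv2.resize(get_image("side")[70:230,230:430],None,fx=2,fy=2);b=im
o=np.zeros((400,800,3),np.uint8);o[:320,:400]=a;o[:400,400:]=im[:,120:520]
cv2.imwrite("pics/m2.png",o)
E
```

```text
13.55 [ 0.46520859 -0.20920122  0.18337583] [-1.38711994e-04 -9.60517953e-02  9.95376287e-01  2.83777581e-04] [ 0.88320532  0.41177232 -0.0718127 ]
```

View pics/m2.png

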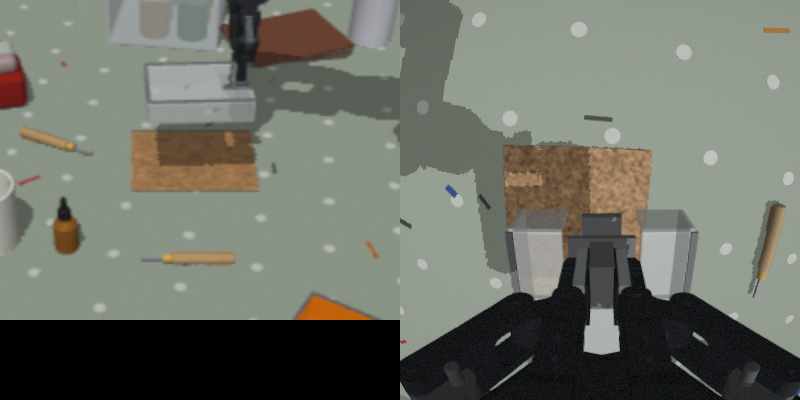

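The cover hangs level. The sheet's -x edge corners are at wrist pixels (223,146) and (371,150), so I'll refine the sheet's place.

```bash
python3 - <<'E'
from h import *
w=np.load("w2.npy");ps=(w[:3],w[3:])
a,b=[onz(ray("wrist",u,ps),.004) for u in[(223.5,146),(371,150.5)]]
d=b-a;L=np.linalg.norm(d);d/=L;x=np.array([abs(d[1]),-d[0]*np.sign(d[1]),0]);print(a,b,L,"yaw",np.arctan2(x[1],x[0]),"centre",(a+b)/2+.095*x)
E
```

```text
[ 0.44499717 -0.31344254  0.004     ] [ 0.42275114 -0.16756041  0.004     ] 0.14756857072447946 yaw 0.15132739408987056 centre [ 0.52778848 -0.22618018  0.004     ]
```

Call:
step_arm(increments=[[0.06,-0.35,-0.2,-0.02],[0.06,-0.4,-0.4,-0.02],[0.06,-0.2,-0.6,0],[0,0,-0.6,0],[0,0,-0.6,0],[0,0,-0.6,0],[0,0,-0.5,0],[0,0,-0.4,0],[0,0,-0.3,0],[0,0,-0.2,0],[0,0,-0.1,0],[0,0,0,0]])

```text
clock: 14.85
tcp_pos: [0.4699, -0.2334, 0.0709]
eef_rot: [0.0, -0.076, 0.997, 0.0]
force: [0.6, -0.5, -1.6]
gripper_width: 0.0106
finger_force: 62.6
```

```bash
python3 f.py; python3 -c "
from h import *
s=state();print(s['tcp_pos'],s['eef_rot'])"
```

```text
t 15.10 Fx 0.09 Fy 0.09 Fz -1.60 | dx -105.74 dy -453.00 dz 5.77 mm | fing 62.6 w 0.0110
[ 0.47011755 -0.23344337  0.0713989 ] [ 4.13512677e-04 -7.60506388e-02  9.97103846e-01 -2.24778750e-04]
```

Expect touchdown near z 0.064. I'll go down slowly.

Call:
step_arm(increments=[[0,0,-0.08,0],[0,0,-0.08,0],[0,0,-0.04,0],[0,0,0,0]])

```text
clock: 15.5
tcp_pos: [0.4697, -0.2333, 0.0657]
eef_rot: [-0.0, -0.076, 0.997, 0.0]
force: [-0.0, 1.0, -1.4]
gripper_width: 0.0106
finger_force: 62.6
```

```bash
python3 f.py
```

```text
t 15.75 Fx -0.21 Fy 0.31 Fz -1.30 | dx -105.98 dy -452.82 dz 0.32 mm | fing 62.6 w 0.0107
```

Call:
step_arm(increments=[[0,0,-0.04,0],[0,0,0,0]])

```text
clock: 15.95
tcp_pos: [0.4698, -0.2333, 0.0649]
eef_rot: [-0.0, -0.076, 0.997, 0.0]
force: [-0.6, -0.6, -0.8]
gripper_width: 0.0107
finger_force: 62.6
```

```bash
python3 f.py
```

```text
t 16.20 Fx -0.19 Fy -0.21 Fz -1.03 | dx -106.00 dy -452.82 dz -0.65 mm | fing 62.6 w 0.0107
```

Call:
step_arm(increments=[[0,0,-0.03,0],[0,0,0,0]])

```text
clock: 16.4
tcp_pos: [0.4698, -0.2333, 0.0641]
eef_rot: [-0.0, -0.076, 0.997, 0.0]
force: [-0.9, -0.5, -1.2]
gripper_width: 0.0108
finger_force: 62.6
```

```bash
python3 f.py
```

```text
t 16.65 Fx -0.28 Fy 0.15 Fz -1.80 | dx -106.00 dy -452.80 dz -1.41 mm | fing 62.6 w 0.0110
```

Call:
step_arm(increments=[[0,0,-0.03,0],[0,0,0,0]])

```text
clock: 16.85
tcp_pos: [0.4699, -0.2334, 0.0637]
eef_rot: [0.0, -0.076, 0.997, -0.0]
force: [-1.1, 0.1, 1.5]
gripper_width: 0.011
finger_force: 63.1
```

```bash
python3 f.py
```

```text
t 17.10 Fx -0.96 Fy 0.56 Fz 2.21 | dx -105.93 dy -452.89 dz -1.90 mm | fing 63.2 w 0.0107
```

Touchdown at z 0.0637, as expected. Now release.

Call:
step_arm(increments=[[0,0,0,0],[0,0,0,0]], force=20)

```text
clock: 17.3
tcp_pos: [0.47, -0.2334, 0.0637]
eef_rot: [0.0, -0.076, 0.997, -0.0]
force: [-1.3, 0.0, 3.2]
gripper_width: 0.0107
finger_force: 63.2
```

Call:
step_arm(increments=[[0,0,0,0],[0,0,0,0],[0,0,0,0],[0,0,0,0],[0,0,0,0]], gripper=40)

```text
clock: 17.8
tcp_pos: [0.4699, -0.2333, 0.0634]
eef_rot: [-0.0, -0.076, 0.997, 0.0]
force: [-0.3, 0.7, -0.2]
gripper_width: 0.04
finger_force: 0.0
```

Call:
step_arm(increments=[[0,0,0.1,0],[0,0,0.3,0],[0,0,0.6,0],[0,0,0.8,0],[0,0,0.8,0],[0,0,0.8,0],[0,0,0.8,0],[0,0,0.8,0],[0,0,0.5,0],[0,0,0,0]])

```text
clock: 18.8
tcp_pos: [0.4707, -0.2338, 0.2031]
eef_rot: [0.002, -0.076, 0.997, -0.001]
force: [-0.5, 0.3, -0.0]
gripper_width: 0.0399
finger_force: 0.0
```

```bash
python3 - <<'E'
from h import *
a=get_image("side");b=get_image("scene")
o=np.zeros((400,800,3),np.uint8);o[:320,:400]=cv2.resize(a[70:230,230:430],None,fx=2,fy=2);o[:400,400:]=cv2.resize(b[180:380,100:300],None,fx=2,fy=2)
cv2.imwrite("pics/m3.png",o);print(state()["clock"])
E
```

```text
18.9
```

View pics/m3.png

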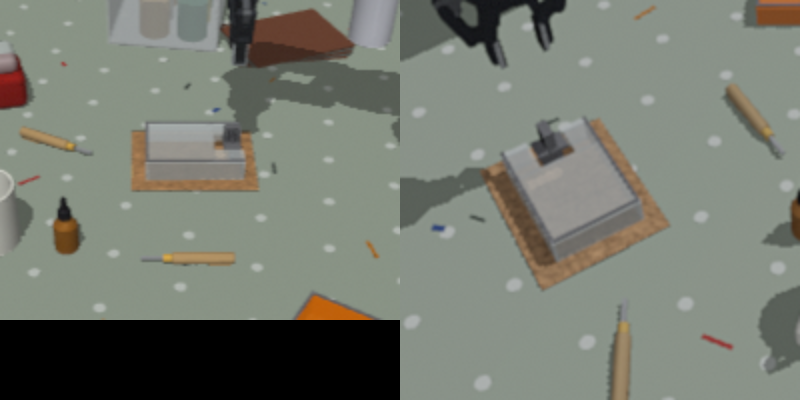

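The cover lies flat, right way up and centred on the cork at side crop (195,152). The gripper is clear and the other things in view have not moved.

```bash
python3 -c "
from workcell import *
print(hand_in())"
```

```text
the job is handed in; nothing more can be done
None
```

The clear cover is off the case and lies flat and right way up near the middle of the cork sheet, let go and handed in at about 19 s of the 72 s; the largest upward pull I measured while it was still caught was about 5 N.

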